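# Pack the microscope accessory tray and close its bail

### The job

Put the microscope's accessories away: lay the lens brush, the filter slider and the angle bracket flat in the tray, each down in the recess cut to its own outline, then swing the hinged wire bail over them until its crossbar is fully home in the two catches. Leave the oil bottle, the eyepiece and the glass dish where they are.

Things in the scene. Friction and masses are not known exactly. Their poses are not given: they have to be found in the camera images.
- tray: Fixed flat grey tray, x -85 to 85, y -135 to 120 mm, top face 10 mm above the bench. Three recesses, 8 mm deep (floor 2 mm above the bench), each one part's outline plus 4 mm all round, long in the tray's x; from the +y (hinge) side: brush, slider, bracket. Origin on the bench, z up. Steel hinge lugs at (+-65, 105), 38 mm high; catches, two U-shaped cradles, at (+-74, -120), 36 mm high.
- brush: Loose lens brush, flat, 120 long, 20 mm thick: white plastic handle 20 mm wide (its x from -25 to 60 mm), broad head (aluminium ferrule, brown bristle block) 32 mm wide (x from -60 to -25). 50 to 100 g, balances near x = -6. Origin: middle of the underside; x along it, pointing from head to handle; z up.
- brush_end (a point): Middle of the brush head's outer end, on the underside: (-60, 0, 0) mm in the brush.
- slider: Loose filter slider, aluminium, lying flat, 110 long, 20 mm thick: body 34 mm wide (its x from -29 to 55 mm) with two round filter windows, and a narrow pull tab 16 mm wide (x from -55 to -29). 100 to 200 g, balances near x = 6. Origin: middle of the underside; x along it, pointing from tab to body; z up.
- slider_end (a point): Middle of the tab's outer end, on the underside: (-55, 0, 0) mm in the slider.
- bracket: Loose L-shaped angle bracket, aluminium, flat, outline 85 x 58 mm, 20 mm thick, legs 24 mm wide, dark bolt holes on top: long leg from x -42.5 to 42.5 at y 5 to 29 mm, short leg at x -42.5 to -18.5 from y 29 down to -29. 90 to 180 g, balances near x = -9, y = 9. Origin: middle of the outline's underside; z up.
- bracket_end (a point): Middle of the short leg's outer end, on the underside: (-30.5, -29, 0) mm in the bracket.
- brush_recess (a point): on the floor of the tray recess, point that the brush's origin comes to; x, y and z parallel to the tray's axes. At (0, 55, 2) mm in the tray. The brush fits one way only: its x along the tray's x, head towards -x.
- brush_recess_end (a point): on the floor of the tray recess, point that the brush head's outer end (brush_end) comes to; x, y and z parallel to the tray's axes. 60 mm to -x of brush_recess.
- slider_recess (a point): on the floor of the tray recess, point that the slider's origin comes to; x, y and z parallel to the tray's axes. At (0, -5, 2) mm in the tray. One way only: its x along the tray's x, tab towards -x.
- slider_recess_end (a point): on the floor of the tray recess, point that the tab's outer end (slider_end) comes to; x, y and z parallel to the tray's axes. 55 mm to -x of slider_recess.
- bracket_recess (a point): on the floor of the tray recess, point that the bracket's origin comes to; x, y and z parallel to the tray's axes. At (0, -84, 2) mm in the tray. One way only: its axes along the tray's, long leg nearest the slider, short leg at the -x end pointing to -y.
- bracket_recess_end (a point): on the floor of the tray recess, point that the short leg's outer end (bracket_end) comes to; x, y and z parallel to the tray's axes. At (-30.5, -113, 2) mm in the tray.
- bail (a joint): Angle of the bail, a U of steel wire hinged on the tray's +y side: 0 closed (its stop; level over the parts, to -y, crossbar in the catches), grows as it lifts; 1.57 upright, 2.6 back stop, leaning away beyond +y. Starts open, 2.0 to 2.4. A stiff hinge (0.16 N m) keeps it where it is left; 1.5 N at the crossbar moves it. 70 g.
- bail_bar (a point): Middle of the bail's round crossbar, 10 mm diameter, 164 mm long, parallel to the tray's x, 225 mm from the hinge line. The side wires (8 mm diameter) join it 56 mm either side, so its middle is free to be pinched. When closed: at (0, -120, 31) mm in the tray, the wires 5 mm above parts that lie fully in their recesses.
- bail_hinge (a point): Middle of the bail's hinge line, which runs along the tray's x: at (0, 105, 31) mm in the tray.
- oil_bottle: Bystander: small amber glass bottle with black cap, 30 mm diameter, 75 mm high, standing. Origin: middle of its foot.
- eyepiece: Bystander: black microscope eyepiece standing on its narrow end, 34 mm diameter, 55 mm high. Origin: middle of its foot.
- dish: Bystander: shallow clear glass dish, 76 mm diameter, 16 mm high. Origin: middle of its foot.
There are look-alikes about, which are no part of the job. Leave any purple or red look-alike of the brush alone. Leave any blue or green look-alike of the bracket alone.

How it is judged (in metres and radians):
On the way, in this order (a step that is already met when the one before it is completed fails the run):
1. brush, slider and bracket all lie down in their own recesses while the bail is still open (horizontal distance between brush and brush_recess below 0.008 m and horizontal distance between brush_end and brush_recess_end below 0.012 m and z of brush in the frame of brush_recess below 0.003 m and angle between each of brush, slider, bracket's own z axis and vertical below 0.06 rad and horizontal distance between slider and slider_recess below 0.008 m and horizontal distance between slider_end and slider_recess_end below 0.012 m and z of slider in the frame of slider_recess below 0.003 m and horizontal distance between bracket and bracket_recess below 0.008 m and horizontal distance between bracket_end and bracket_recess_end below 0.012 m and z of bracket in the frame of bracket_recess below 0.003 m and value of joint bail above 0.5 rad), for 0.2 s.
2. the bail is swung closed over them (horizontal distance between brush and brush_recess below 0.008 m and horizontal distance between brush_end and brush_recess_end below 0.012 m and z of brush in the frame of brush_recess below 0.003 m and angle between each of brush, slider, bracket's own z axis and vertical below 0.06 rad and horizontal distance between slider and slider_recess below 0.008 m and horizontal distance between slider_end and slider_recess_end below 0.012 m and z of slider in the frame of slider_recess below 0.003 m and horizontal distance between bracket and bracket_recess below 0.008 m and horizontal distance between bracket_end and bracket_recess_end below 0.012 m and z of bracket in the frame of bracket_recess below 0.003 m and value of joint bail below 0.03 rad), for 0.2 s.
At the end, for the whole second after the job is handed in: Brush, slider and bracket each lie flat and at rest on the floor of their own recess, the right way round (within 3 mm of the floor, 8 mm of the recess centre, the end point within 12 mm, tilt below 0.06 rad), and the bail is closed to within 0.03 rad of its stop (all of step 2 and linear speed of each of brush, slider, bracket below 0.02 m/s); the robot touches nothing.
It fails at once if oil bottle, eyepiece or dish shifted by more than 25 mm (distance of any of oil_bottle, eyepiece, dish from where it was at the start of the episode above 0.025 m).
It also fails if it takes over 72 s, if anything falls off the work surface, if the arm or the gripper's body presses on something with over 40 N, if the wrist force passes 120 N, or if a joint passes its speed limit or range.

### The arm

A 7-joint arm with a two-finger parallel gripper is mounted at the origin on the work surface. World frame = base frame: x ahead of the robot, y to its left, z up, the work surface at z = 0. Lengths are in mm, angles in rad, forces in N, time in s.
With the tool pointing down it reaches from about 425 to 950 mm from the base axis. Payload 4.7 kg.
Tool frame: the origin (TCP) lies midway between the tips of the shut fingers; the grasp point (between the pads) lies 19 mm behind it; z points along the fingers, y is the line along which they close (so a half turn about z gives the same grasp; the last joint's range is limited). The gripper opens to 85 mm and grips with 20 to 120 N. Pads are 22 mm wide; open, the fingers measure 114 mm over their backs; the gripper's body (76 mm by 85 mm) begins 54 mm behind the grasp point. The pads swing forward as they close: fully open they stand 13 mm farther back than shut.
Start: joints at [1.209, 0.469, -0.049, 1.532, 0.024, 1.141, -0.082], TCP at [220.563, -637.966, 231.335] pointing down, gripper open.
Joint ranges: [-2.59, 2.59], [-0.33, 1.99], [-1.39, 1.29], [0.1, 2.45], [-1.04, 4.18], [0.21, 1.99], [-2.66, 2.66]. Speed limits (rad/s): [2.57, 2.57, 3.14, 3.14, 3.14, 3.14, 3.14].

### API

Orientations are given as a 3x3 rotation matrix whose columns are the frame's x, y, z axes.
In Python, from station import * gives the robot as it stands.
- The arm moves only by the tool apply_moves, never from a script. Its arguments are lists of equal length, an entry for each row: "delta_rot": the turn, a rotation vector about the tool's x, y, z in degrees, a list of three; "offset": the shift along the tool's x, y, z in mm, a list of three; "jaw": the opening, from 0 (shut) to 1 (fully open). In form: {"delta_rot": [[rx, ry, rz], ...], "offset": [[tx, ty, tz], ...], "jaw": [jaw, ...]}. A call has exactly 8 rows; each row shifts and turns the commanded pose from where the row before left it, along the tool's axes as they then stand; what a row does not reach is not made up. A row lasts 1/12 s, in which the tool goes at most 41.7 mm and 7.16 degrees, less where a joint would pass 70% of its speed; a pose out of reach is approached as far as the arm can. A call is refused whole if a number of a shift passes 41.7 or a number of a turn 7.16, either way. A call with a gripper value outside its range is refused whole. The fingers move at their own pace and stop on an object; the grip force is fixed at half the most. Time passes only in rows, so rows that do not move let the fingers close, or fill a call up. It gives the time, the measured TCP pose, the force, the opening and the grip force at its end, in the units of the state.
- sense(): the state, without advancing time (a new reading comes with each control period).
- snapshot(name): name is "scene" or "top" or "wrist"; returns a dict with "pixels" (480x640x3 uint8, red, green, blue), "z_map" (480x640 float32, mm along the optical axis (not along the pixel's ray), 0 where there is no reading), "fx", "fy", "cx", "cy" (pixels), "D" ([k1, k2, p1, p2, k3] as OpenCV has them; the pictures are not rectified), "xyz" and "attitude" of the camera in the world. Camera axes: x right, y up, looking along -z (the intrinsics and any distortion apply to the point x, -y, -z); pixel columns grow to the right and rows downward; lengths in mm; the calibration is good to about 2 mm. A picture is of the moment at which its call begins.
- hand_in(): hands the job in; it is judged then, once.
The state is a dict: "t": time; "qpos": joint angles; "qvel": joint speeds; "joint_efforts": joint torques, N m; "eef_pos": TCP position; "tcp_rot": TCP orientation; "wrist_force": force on the tool from outside, world axes, zero at the start; "moment": the same for the moment, N m; "opening": finger opening in mm; "grasp_force": force on a finger pad.
Only numpy, scipy, OpenCV 4.12 (cv2) and the standard library are available. Lean on these libraries where they do the work, as an engineer would, in place of code of your own. Each camera call takes 0.05 s, during which the arm holds its last target. There are 200 camera calls.

## Working session

There is one attempt and no reset: what is moved stays moved. The work goes in short steps, Python scripts to look and compute and a tool call to move; the robot and the scene stay as the last step left them, time stands still between calls to the robot, and variables do not carry over. Pictures are saved under pics/ and viewed, at most 10 in all, crops included, and the job is handed in when it is done.

Besides the shell and the picture viewer there is one more tool, called after "Call:" as name(argument=value, ...) on one line, values as JSON. apply_moves: Moves the arm, as the interface text tells. Its arguments: {"type":"object","properties":{"delta_rot":{"type":"array"},"offset":{"type":"array"},"jaw":{"type":"array"}},"required":["delta_rot","offset","jaw"]}

```bash
mkdir -p pics; cat > h.py <<'E'
from station import *
import numpy as np, cv2
def save(name,fn):
    s=snapshot(name); np.save(f'pics/{fn}.npy',s,allow_pickle=True)
    cv2.imwrite(f'pics/{fn}.png',s['pixels'][:,:,::-1]); return s
def load(fn): return np.load(f'pics/{fn}.npy',allow_pickle=True).item()
def rays(s,uv):
    K=np.array([[s['fx'],0,s['cx']],[0,s['fy'],s['cy']],[0,0,1]],float)
    n=cv2.undistortPoints(np.array(uv,float).reshape(-1,1,2),K,np.array(s['D'],float)).reshape(-1,2)
    d=np.c_[n[:,0],-n[:,1],-np.ones(len(n))]
    return d@np.array(s['attitude']).T
def onplane(s,uv,z):
    d=rays(s,uv);o=np.array(s['xyz'],float)
    return o+d*((z-o[2])/d[:,2])[:,None]
def pts(s,uv):
    uv=np.array(uv,int).reshape(-1,2); z=s['z_map'][uv[:,1],uv[:,0]]
    return np.array(s['xyz'])+rays(s,uv)*z[:,None]
E
python3 - <<'E'
from h import *
for n in ['scene','top']:
    s=save(n,n+'0'); print(n,np.round(s['xyz']),np.round(s['attitude'],3).tolist(),s['fx'],s['D'])
st=sense(); print(st['t'],st['eef_pos'],np.round(st['tcp_rot'],3).tolist(),st['opening'],st['wrist_force'])
E
```

```text
scene [1107. -399.  774.] [[0.42, -0.68, 0.601], [0.907, 0.317, -0.276], [-0.003, 0.661, 0.75]] 523.7200256645267 [-0.04636894  0.          0.          0.          0.        ]
top [ 308. -106.  949.] [[-0.084, 0.972, -0.218], [-0.996, -0.082, 0.021], [0.003, 0.219, 0.976]] 464.52088341946705 [-0.08703165  0.          0.          0.          0.        ]
0.1 [ 220.37645225 -637.4740634   230.35747859] [[0.945, 0.327, -0.001], [0.327, -0.945, 0.002], [-0.0, -0.002, -1.0]] 85.32904457096247 [0.69840651 0.41845816 0.96183381]
```

View pics/top0.png

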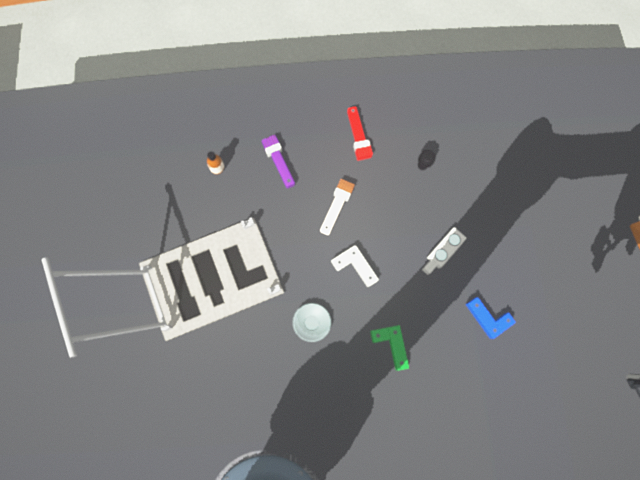

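View pics/scene0.png

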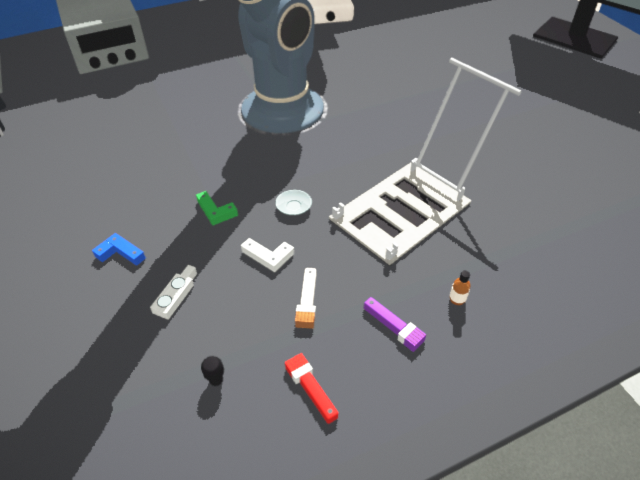

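The top view shows the tray at (212,278) with its hinge side to the left. The brush is at (338,205), the white bracket at (355,265), the slider at (445,250), the dish at (312,322), the bottle at (215,162) and the eyepiece at (427,155). The scene view agrees; the purple, red, green and blue look-alikes are separate.

```bash
cat > m.py <<'E'
from h import *
s=load('top0'); g,u=np.mgrid[0:480,0:640]
uv=np.c_[u.ravel(),g.ravel()]
P=pts(s,uv).reshape(480,640,3)
hsv=cv2.cvtColor(s['pixels'],cv2.COLOR_RGB2HSV)
print('bench z',np.median(P[340:440,450:600,2]),P[340:440,450:600,2].std())
def rect(name,box,zlo,zhi,top,extra=None):
    x0,y0,x1,y1=box; m=np.zeros((480,640),bool); m[y0:y1,x0:x1]=1
    m&=(P[...,2]>zlo)&(P[...,2]<zhi)
    if extra is not None:m&=extra
    v=np.argwhere(m)[:,::-1]
    n,l,st,_=cv2.connectedComponentsWithStats(m.astype(np.uint8))
    k=1+st[1:,4].argmax(); v=np.argwhere(l==k)[:,::-1]
    W=onplane(s,v,top)[:,:2].astype(np.float32)
    r=cv2.minAreaRect(W); print(name,len(v),'c',np.round(r[0],1),'size',np.round(r[1],1),'ang',round(r[2],2),'mean',W.mean(0).round(1), 'z',np.median(P[l==k][:,2]).round(1)); return W
rect('tray',(120,210,300,350),6,14,10)
rect('brush',(310,165,362,242),14,27,20)
rect('bracket',(322,238,385,292),14,27,20)
rect('slider',(415,220,475,280),14,27,20)
rect('dish',(285,295,340,350),8,25,16)
rect('bottle',(200,145,232,180),20,90,75)
rect('eyep',(412,138,442,172),20,70,55)
bar=rect('bar',(38,250,80,365),100,400,220)
m=np.zeros((480,640),bool);m[250:365,38:80]=1;m&=(P[...,2]>150)
B=P[m];print('bar pts',B.min(0).round(),B.max(0).round(),np.median(B,0).round(1))
E
python3 m.py
```

```text
bench z -0.07208262378361496 66.96775079925132
tray 6597 c [459.2  82. ] size [172.1 256.6] ang 17.24 mean [459.4  77.7] z 10.4
brush 628 c [ 586.1 -189.4] size [ 32.3 121.5] ang 61.18 mean [ 591.  -191.7] z 20.0
bracket 689 c [ 449.5 -212.9] size [84.2 58.5] ang 27.46 mean [ 461.  -216.4] z 20.1
slider 754 c [ 471.3 -399.1] size [ 34.6 111.1] ang 42.46 mean [ 475.  -402.9] z 20.2
dish 751 c [ 351.8 -116.8] size [73.6 72.9] ang 85.15 mean [ 351.9 -117.3] z 12.4
bottle 234 c [685.   54.4] size [44.6 28.8] ang 39.58 mean [684.   52.8] z 49.9
eyep 242 c [ 663.1 -381.6] size [33.5 39.1] ang 81.29 mean [ 662.5 -382. ] z 52.5
bar 901 c [405.5 268. ] size [171.7  54.7] ang 17.16 mean [402.3 284.4] z 239.0
bar pts [ 308. -106.  184.] [477. 307. 949.] [399.5 276.5 239. ]
```

```bash
cat > plan.py <<'E'
from h import *
import sys
# usage: plan.py x y z yaw nrows : rows (tool axes) for a straight move, tool down
def plan(x,y,z,yaw,n):
    s=sense(); p=np.array(s['eef_pos']); R=np.array(s['tcp_rot'])
    y0=np.degrees(np.arctan2(R[1,0],R[0,0]))
    d=yaw-y0
    if len(sys.argv)<=6: d=(d+180)%360-180
    nr=int(np.ceil(abs(d)/7.15)); n=max(n,nr); step=(np.array([x,y,z])-p)/n
    print('at',p.round(1),'yaw',round(y0,1),'tilt',R[:2,2].round(3),'d',(step*n).round(1),'dyaw',round(d,1),'n',n,'per-row len',np.linalg.norm(step).round(1),'F',np.round(s['wrist_force'],1),'open',round(s['opening'],1))
    for i in range(n):
        a=np.radians(y0+d*i/n); c,q=np.cos(a),np.sin(a)
        print([0,0,round(-d/n,2)],[round(float(v),1) for v in (step[0]*c+step[1]*q, step[0]*q-step[1]*c, -step[2])])
if __name__=='__main__':
    v=[float(a) for a in sys.argv[1:6]]; plan(*v[:4],int(v[4]))
E
python3 plan.py 475.4 -403.5 130 -47.5 12
```

```text
at [ 220.4 -637.5  230.4] yaw 19.1 tilt [-0.001  0.002] d [ 255.   234.  -100.4] dyaw -66.6 n 12 per-row len 30.0 F [0.7 0.4 1. ] open 85.3
[0, 0, np.float64(5.55)] [26.5, -11.5, 8.4]
[0, 0, np.float64(5.55)] [25.2, -14.0, 8.4]
[0, 0, np.float64(5.55)] [23.8, -16.4, 8.4]
[0, 0, np.float64(5.55)] [22.1, -18.6, 8.4]
[0, 0, np.float64(5.55)] [20.2, -20.6, 8.4]
[0, 0, np.float64(5.55)] [18.1, -22.5, 8.4]
[0, 0, np.float64(5.55)] [15.8, -24.1, 8.4]
[0, 0, np.float64(5.55)] [13.4, -25.5, 8.4]
[0, 0, np.float64(5.55)] [10.9, -26.7, 8.4]
[0, 0, np.float64(5.55)] [8.2, -27.6, 8.4]
[0, 0, np.float64(5.55)] [5.5, -28.3, 8.4]
[0, 0, np.float64(5.55)] [2.8, -28.7, 8.4]
```

Call:
apply_moves(delta_rot=[[0,0,5.55],[0,0,5.55],[0,0,5.55],[0,0,5.55],[0,0,5.55],[0,0,5.55],[0,0,5.55],[0,0,5.55]], offset=[[26.5,-11.5,8.4],[25.2,-14,8.4],[23.8,-16.4,8.4],[22.1,-18.6,8.4],[20.2,-20.6,8.4],[18.1,-22.5,8.4],[15.8,-24.1,8.4],[13.4,-25.5,8.4]], jaw=[1,1,1,1,1,0.8,0.7,0.7])

```text
t: 0.77
eef_pos: [391.4, -480.7, 163.3]
tcp_rot: [[0.902, -0.432, -0.0], [-0.432, -0.902, 0.001], [-0.001, -0.0, -1.0]]
wrist_force: [-0.2, 0.3, -0.1]
opening: 59.9
grasp_force: 0.0
```

Call:
apply_moves(delta_rot=[[0,0,5.55],[0,0,5.55],[0,0,5.55],[0,0,5.55],[0,0,0],[0,0,0],[0,0,0],[0,0,0]], offset=[[10.9,-26.7,8.4],[8.2,-27.6,8.4],[5.5,-28.3,8.4],[2.8,-28.7,8.4],[0,0,0],[0,0,0],[0,0,0],[0,0,0]], jaw=[0.7,0.7,0.7,0.7,0.7,0.7,0.7,0.7])

```text
t: 1.43
eef_pos: [474.5, -405.5, 130.7]
tcp_rot: [[0.674, -0.739, -0.0], [-0.739, -0.674, -0.001], [0.0, 0.001, -1.0]]
wrist_force: [-0.2, -0.1, 0.1]
opening: 59.6
grasp_force: 0.0
```

```bash
python3 -c "
from h import *
s=save('wrist','w1'); print(s['xyz'],np.round(s['attitude'],2).tolist())"; python3 plan.py 475.4 -403.5 10 -47.5 8 | head -3
```

```text
[ 527.68242168 -462.99615215  272.82083451] [[-0.74, 0.64, 0.21], [-0.67, -0.7, -0.23], [0.0, -0.31, 0.95]]
at [ 474.5 -405.6  130.8] yaw -47.7 tilt [-0.    -0.001] d [   0.9    2.1 -120.8] dyaw 0.2 n 8 per-row len 15.1 F [-0.3 -0.5 -0.3] open 59.8
[0, 0, np.float64(-0.02)] [-0.1, -0.3, 15.1]
[0, 0, np.float64(-0.02)] [-0.1, -0.3, 15.1]
```

View pics/w1.png

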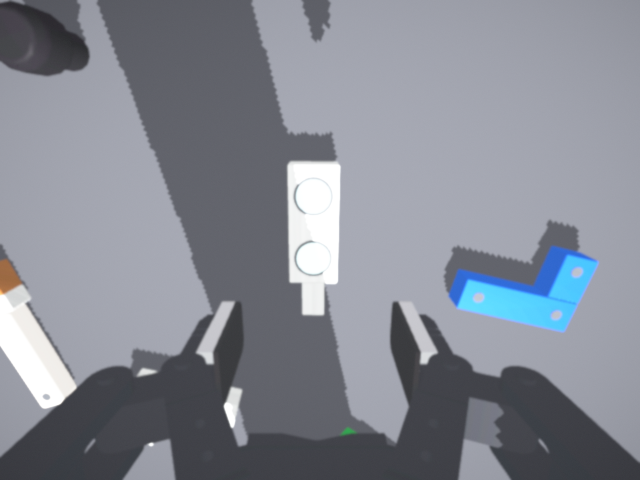

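The wrist view shows the slider at (314,240), aligned and midway between the fingers at (225,350) and (410,350). I'm descending now.

Call:
apply_moves(delta_rot=[[0,0,0],[0,0,0],[0,0,0],[0,0,0],[0,0,0],[0,0,0],[0,0,0],[0,0,0]], offset=[[-0.5,-1,22],[-0.5,-1,22],[0,0,22],[0,0,22],[0,0,20],[0,0,12.5],[0,0,0],[0,0,0]], jaw=[0.7,0.7,0.7,0.7,0.7,0.7,0.6,0.3])

```text
t: 2.15
eef_pos: [476.0, -402.7, 10.0]
tcp_rot: [[0.674, -0.738, -0.0], [-0.738, -0.674, 0.0], [-0.0, 0.0, -1.0]]
wrist_force: [-0.6, 0.5, 1.2]
opening: 40.4
grasp_force: 0.0
```

Call:
apply_moves(delta_rot=[[0,0,0],[0,0,0],[0,0,0],[0,0,0],[0,0,0],[0,0,0],[0,0,0],[0,0,0]], offset=[[0,0,0],[0,0,0],[0,0,0],[0,0,0],[0,0,-10],[0,0,-20],[0,0,-30],[0,0,-30]], jaw=[0.2,0.2,0.2,0.2,0.2,0.2,0.2,0.2])

```text
t: 2.82
eef_pos: [475.9, -401.3, 100.9]
tcp_rot: [[0.675, -0.738, -0.002], [-0.738, -0.675, 0.001], [-0.002, 0.0, -1.0]]
wrist_force: [0.2, -0.5, -1.1]
opening: 32.1
grasp_force: 60.6
```

```bash
python3 plan.py 464.2 86.2 90 17.24 16;  python3 -c "
from h import *
s=save('wrist','w2')"
```

```text
at [ 475.9 -401.3  100.9] yaw -47.5 tilt [-0.002  0.001] d [-11.7 487.5 -10.9] dyaw 64.8 n 16 per-row len 30.5 F [ 0.2 -0.5 -1.1] open 32.1
[0, 0, np.float64(-4.05)] [-23.0, -20.0, 0.7]
[0, 0, np.float64(-4.05)] [-21.5, -21.6, 0.7]
[0, 0, np.float64(-4.05)] [-19.9, -23.1, 0.7]
[0, 0, np.float64(-4.05)] [-18.2, -24.4, 0.7]
[0, 0, np.float64(-4.05)] [-16.5, -25.6, 0.7]
[0, 0, np.float64(-4.05)] [-14.6, -26.7, 0.7]
[0, 0, np.float64(-4.05)] [-12.7, -27.7, 0.7]
[0, 0, np.float64(-4.05)] [-10.7, -28.5, 0.7]
[0, 0, np.float64(-4.05)] [-8.7, -29.2, 0.7]
[0, 0, np.float64(-4.05)] [-6.6, -29.8, 0.7]
[0, 0, np.float64(-4.05)] [-4.5, -30.2, 0.7]
[0, 0, np.float64(-4.05)] [-2.3, -30.4, 0.7]
[0, 0, np.float64(-4.05)] [-0.2, -30.5, 0.7]
[0, 0, np.float64(-4.05)] [2.0, -30.4, 0.7]
[0, 0, np.float64(-4.05)] [4.1, -30.2, 0.7]
[0, 0, np.float64(-4.05)] [6.2, -29.8, 0.7]
```

View pics/w2.png

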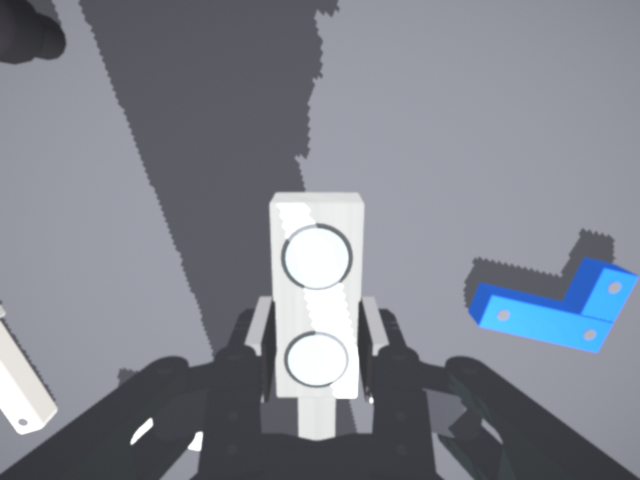

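The slider is held straight: its body spans rows 203–395 between the pads. I'll carry it over, then check.

```bash
python3 -c "
from h import *
s=load('w2'); w=onplane(s,[[317,204]],111)[0]; t=np.array([475.9,-401.3]); d=w[:2]-t
a=np.radians(-47.5); print(d@[np.cos(a),np.sin(a)], d@[np.sin(a),-np.cos(a)], pts(s,[[317,210]]))"
```

```text
49.50513518327788 -0.26513583357759174 [[ 507.70913422 -435.62806118  108.67641286]]
```

Call:
apply_moves(delta_rot=[[0,0,-4.05],[0,0,-4.05],[0,0,-4.05],[0,0,-4.05],[0,0,-4.05],[0,0,-4.05],[0,0,-4.05],[0,0,-4.05]], offset=[[-23,-20,0.7],[-21.5,-21.6,0.7],[-19.9,-23.1,0.7],[-18.2,-24.4,0.7],[-16.5,-25.6,0.7],[-14.6,-26.7,0.7],[-12.7,-27.7,0.7],[-10.7,-28.5,0.7]], jaw=[0.2,0.2,0.2,0.2,0.2,0.2,0.2,0.2])

```text
t: 3.53
eef_pos: [470.5, -157.0, 95.1]
tcp_rot: [[0.966, -0.258, 0.001], [-0.258, -0.966, -0.0], [0.001, 0.0, -1.0]]
wrist_force: [0.8, 0.2, -1.2]
opening: 31.8
grasp_force: 60.6
```

Call:
apply_moves(delta_rot=[[0,0,-4.05],[0,0,-4.05],[0,0,-4.05],[0,0,-4.05],[0,0,-4.05],[0,0,-4.05],[0,0,-4.05],[0,0,-4.05]], offset=[[-8.7,-29.2,0.7],[-6.6,-29.8,0.7],[-4.5,-30.2,0.7],[-2.3,-30.4,0.7],[0,-30.5,0.7],[2,-30.4,0.7],[4.1,-30.2,0.7],[6.2,-29.8,0.7]], jaw=[0.2,0.2,0.2,0.2,0.2,0.2,0.2,0.2])

```text
t: 4.2
eef_pos: [464.7, 86.8, 89.5]
tcp_rot: [[0.954, 0.3, 0.001], [0.3, -0.954, -0.0], [0.001, 0.001, -1.0]]
wrist_force: [1.2, 0.0, -1.6]
opening: 32.1
grasp_force: 60.6
```

```bash
python3 plan.py 464.2 86.2 14 17.24 8 | head -3;  python3 -c "
from h import *
s=save('wrist','w3')"
```

```text
at [464.7  86.8  89.5] yaw 17.5 tilt [ 0.001 -0.   ] d [ -0.5  -0.6 -75.5] dyaw -0.2 n 8 per-row len 9.4 F [ 1.2  0.  -1.6] open 32.1
[0, 0, np.float64(0.03)] [-0.1, 0.1, 9.4]
[0, 0, np.float64(0.03)] [-0.1, 0.1, 9.4]
```

View pics/w3.png

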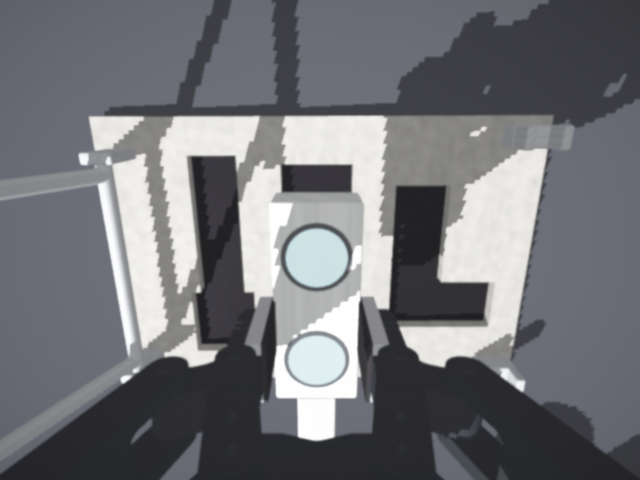

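The slider hangs over its recess (end edge at (282..352,165)). The brush recess edge is at (192..236,156) and the bracket recess corners are at (396,186) and (445,186). I'll check these against the tray pose.

```bash
cat > tr.py <<'E'
from h import *
O=np.array([457.0,89.2]);A=np.radians(17.24)
T=np.array([[np.cos(A),np.sin(A)],[-np.sin(A),np.cos(A)]])
def totray(w): return (w[:,:2]-O)@T.T
def toworld(p): return np.array(p)@T+O
E
python3 -c "
from tr import *
s=load('w3'); w=onplane(s,[[192,156],[236,156],[282,165],[352,165],[396,186],[445,186],[90,117],[552,116],[487,321]],10)
for a,b in zip(totray(w).round(1),[(64,69),(64,41),(59,16),(59,-26),(46.5,-51),(46.5,-83),(85,120),(85,-135),(-46.5,-117)]): print(a,b)
print(toworld([[6,-5],[0,55],[2,-67]]))"
```

```text
[64.5 66.4] (64, 69)
[64.6 41.5] (64, 41)
[59.7 15.6] (59, 16)
[ 59.9 -24.4] (59, -26)
[ 48.  -50.3] (46.5, -51)
[ 48.1 -78.7] (46.5, -83)
[ 85.1 120.2] (85, 120)
[  86.8 -133. ] (85, -135)
[ -39.7 -115.2] (-46.5, -117)
[[464.21230456  86.2028909 ]
 [440.69938116 141.72894274]
 [478.76726087  25.8029468 ]]
```

Call:
apply_moves(delta_rot=[[0,0,0],[0,0,0],[0,0,0],[0,0,0],[0,0,0],[0,0,0],[0,0,0],[0,0,0]], offset=[[-0.3,0.4,20],[0,0,20],[0,0,17],[0,0,8],[0,0,5],[0,0,4],[0,0,2.5],[0,0,0]], jaw=[0.2,0.2,0.2,0.2,0.2,0.2,0.2,0.2])

```text
t: 4.92
eef_pos: [465.4, 85.1, 13.2]
tcp_rot: [[0.955, 0.297, 0.002], [0.297, -0.955, 0.0], [0.002, 0.0, -1.0]]
wrist_force: [0.2, 0.5, -1.9]
opening: 31.9
grasp_force: 60.6
```

Call:
apply_moves(delta_rot=[[0,0,0],[0,0,0],[0,0,0],[0,0,0],[0,0,0],[0,0,0],[0,0,0],[0,0,0]], offset=[[0,0,0.7],[0,0,0],[0,0,0],[0,0,0],[0,0,-10],[0,0,-25],[0,0,-35],[0,0,-20]], jaw=[0.2,0.55,0.55,0.55,0.55,0.55,0.55,0.6])

```text
t: 5.58
eef_pos: [465.6, 85.4, 104.7]
tcp_rot: [[0.955, 0.297, 0.003], [0.297, -0.955, 0.001], [0.003, 0.0, -1.0]]
wrist_force: [1.0, 0.8, 0.6]
opening: 51.0
grasp_force: 0.0
```

```bash
cat > chk.py <<'E'
from tr import *
import sys
fn=sys.argv[1]; s=save('top',fn); g,u=np.mgrid[0:480,0:640]
P=pts(s,np.c_[u.ravel(),g.ravel()]).reshape(480,640,3)
box={'tray':(120,210,300,350)}['tray']
m=np.zeros((480,640),np.uint8); m[210:350,120:300]=1
m&=((P[...,2]>16)&(P[...,2]<29)).astype(np.uint8)
n,l,st,_=cv2.connectedComponentsWithStats(m)
for k in range(1,n):
    if st[k,4]>150:
        v=np.argwhere(l==k)[:,::-1]; w=totray(onplane(s,v,22)).astype(np.float32); r=cv2.minAreaRect(w)
        print(st[k,4],np.round(r[0],1),np.round(r[1],1),round(r[2],1),'z',np.percentile(P[l==k][:,2],[10,50,90]).round(1))
E
python3 chk.py t1; python3 plan.py 586.1 -189.4 110 151.2 16
```

```text
562 [-13.2  -6.3] [34.9 84. ] 88.9 z [20.2 22.5 24.6]
at [467.9  86.  107.6] yaw 17.3 tilt [0.009 0.002] d [ 118.2 -275.4    2.4] dyaw 133.9 n 19 per-row len 15.8 F [-0.3 -0.2  2. ] open 50.9
[0, 0, np.float64(-7.05)] [1.6, 15.7, -0.1]
[0, 0, np.float64(-7.05)] [-0.3, 15.8, -0.1]
[0, 0, np.float64(-7.05)] [-2.2, 15.6, -0.1]
[0, 0, np.float64(-7.05)] [-4.1, 15.2, -0.1]
[0, 0, np.float64(-7.05)] [-6.0, 14.6, -0.1]
[0, 0, np.float64(-7.05)] [-7.7, 13.8, -0.1]
[0, 0, np.float64(-7.05)] [-9.3, 12.7, -0.1]
[0, 0, np.float64(-7.05)] [-10.8, 11.5, -0.1]
[0, 0, np.float64(-7.05)] [-12.2, 10.0, -0.1]
[0, 0, np.float64(-7.05)] [-13.3, 8.5, -0.1]
[0, 0, np.float64(-7.05)] [-14.2, 6.8, -0.1]
[0, 0, np.float64(-7.05)] [-15.0, 5.0, -0.1]
[0, 0, np.float64(-7.05)] [-15.5, 3.1, -0.1]
[0, 0, np.float64(-7.05)] [-15.7, 1.2, -0.1]
[0, 0, np.float64(-7.05)] [-15.8, -0.7, -0.1]
[0, 0, np.float64(-7.05)] [-15.5, -2.7, -0.1]
[0, 0, np.float64(-7.05)] [-15.1, -4.6, -0.1]
[0, 0, np.float64(-7.05)] [-14.4, -6.4, -0.1]
[0, 0, np.float64(-7.05)] [-13.5, -8.1, -0.1]
```

The slider is down in its recess with its top at z≈22. Bracket next.

```bash
python3 plan.py 455.5 -228.9 80 27.46 10
```

```text
at [467.9  86.  107.6] yaw 17.3 tilt [0.009 0.002] d [ -12.4 -314.9  -27.6] dyaw 10.2 n 10 per-row len 31.6 F [-0.3 -0.2  2. ] open 50.9
[0, 0, np.float64(-1.02)] [-10.5, 29.7, 2.8]
[0, 0, np.float64(-1.02)] [-11.1, 29.5, 2.8]
[0, 0, np.float64(-1.02)] [-11.6, 29.3, 2.8]
[0, 0, np.float64(-1.02)] [-12.1, 29.1, 2.8]
[0, 0, np.float64(-1.02)] [-12.6, 28.9, 2.8]
[0, 0, np.float64(-1.02)] [-13.1, 28.6, 2.8]
[0, 0, np.float64(-1.02)] [-13.6, 28.4, 2.8]
[0, 0, np.float64(-1.02)] [-14.1, 28.2, 2.8]
[0, 0, np.float64(-1.02)] [-14.6, 27.9, 2.8]
[0, 0, np.float64(-1.02)] [-15.1, 27.6, 2.8]
```

Call:
apply_moves(delta_rot=[[0,0,-1],[0,0,-1],[0,0,-1],[0,0,-1],[0,0,-1],[0,0,-1],[0,0,-1],[0,0,-1]], offset=[[-10.5,29.7,0],[-11.1,29.5,0],[-11.6,29.3,0],[-12.1,29.1,2],[-12.6,28.9,4],[-13.1,28.6,5],[-13.6,28.4,5],[-14.1,28.2,5]], jaw=[0.6,0.6,0.6,0.6,0.6,0.6,0.6,0.6])

```text
t: 6.3
eef_pos: [454.3, -168.4, 81.0]
tcp_rot: [[0.904, 0.428, 0.001], [0.428, -0.904, -0.0], [0.001, 0.001, -1.0]]
wrist_force: [1.2, -0.9, 0.3]
opening: 51.6
grasp_force: 0.0
```

Call:
apply_moves(delta_rot=[[0,0,-1],[0,0,-1.2],[0,0,0],[0,0,0],[0,0,0],[0,0,0],[0,0,0],[0,0,0]], offset=[[-14.6,27.9,3],[-15.1,27.6,3],[0,0,0],[0,0,0],[0,0,0],[0,0,0],[0,0,0],[0,0,0]], jaw=[0.6,0.6,0.6,0.6,0.6,0.6,0.6,0.6])

```text
t: 6.97
eef_pos: [452.2, -228.6, 74.8]
tcp_rot: [[0.886, 0.463, 0.0], [0.463, -0.886, 0.0], [0.0, 0.0, -1.0]]
wrist_force: [0.7, 0.0, 0.5]
opening: 51.4
grasp_force: 0.0
```

```bash
python3 -c "
from h import *
s=save('wrist','w4')"; python3 plan.py 455.5 -228.9 10 27.46 4
```

```text
at [ 452.1 -228.8   74.8] yaw 27.6 tilt [0. 0.] d [  3.4  -0.1 -64.8] dyaw -0.1 n 4 per-row len 16.2 F [-0.1  0.5 -0.2] open 51.1
[0, 0, np.float64(0.03)] [0.7, 0.4, 16.2]
[0, 0, np.float64(0.03)] [0.7, 0.4, 16.2]
[0, 0, np.float64(0.03)] [0.7, 0.4, 16.2]
[0, 0, np.float64(0.03)] [0.7, 0.4, 16.2]
```

View pics/w4.png

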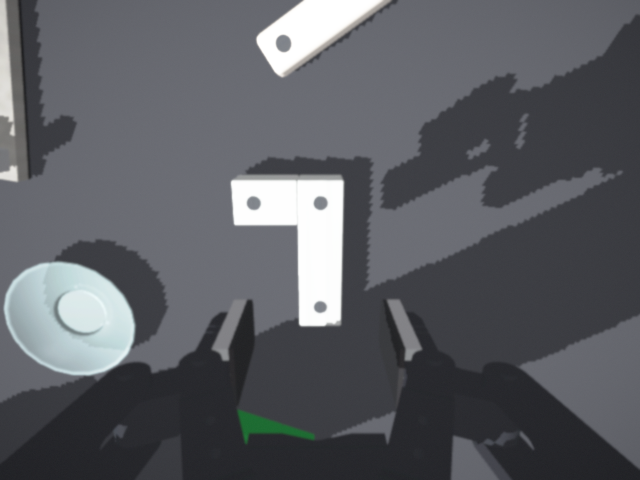

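The bracket's long leg is at column 320 (rows 178–325), centred between the fingers at (240,340) and (398,340). The green look-alike and the dish are clear, so I'm descending to grip.

Call:
apply_moves(delta_rot=[[0,0,0],[0,0,0],[0,0,0],[0,0,0],[0,0,0],[0,0,0],[0,0,0],[0,0,0]], offset=[[3,1,20],[0,0.5,20],[0,0,15],[0,0,9.8],[0,0,0],[0,0,0],[0,0,0],[0,0,0]], jaw=[0.6,0.6,0.6,0.6,0.6,0.4,0.1,0.1])

```text
t: 7.68
eef_pos: [456.0, -229.9, 11.0]
tcp_rot: [[0.887, 0.461, 0.002], [0.461, -0.887, -0.001], [0.001, 0.002, -1.0]]
wrist_force: [-0.3, -0.0, -0.7]
opening: 22.1
grasp_force: 58.8
```

Call:
apply_moves(delta_rot=[[0,0,0],[0,0,0],[0,0,0],[0,0,0],[0,0,0],[0,0,0],[0,0,0],[0,0,0]], offset=[[0,0,0],[0,0,0],[0,0,0],[0,0,0],[0,0,-10],[0,0,-20],[0,0,-25],[0,0,-25]], jaw=[0.1,0.1,0.1,0.1,0.1,0.1,0.1,0.1])

```text
t: 8.35
eef_pos: [454.5, -229.5, 90.8]
tcp_rot: [[0.887, 0.461, -0.001], [0.461, -0.887, 0.001], [-0.001, -0.001, -1.0]]
wrist_force: [0.6, -0.5, -1.6]
opening: 22.0
grasp_force: 59.0
```

```bash
python3 -c "
from tr import *
s=load('w4'); w=onplane(s,[[343,178],[341,324]],20)[:,:2]; o=np.array([449.5,-212.9]);a=np.radians(207.46)
print((w-o)@np.array([[np.cos(a),np.sin(a)],[-np.sin(a),np.cos(a)]]).T)
s=save('wrist','w5')"; python3 plan.py 478.8 25.8 90 197.24 24 abs
```

```text
[[-44.61485543  28.41019471]
 [ 39.78245309  29.29180247]]
at [ 457.7 -230.8   95.6] yaw 27.5 tilt [ 0.007 -0.003] d [ 21.1 256.6  -5.6] dyaw 169.8 n 24 per-row len 10.7 F [0.7 0.1 2.4] open 22.4
[0, 0, np.float64(-7.07)] [5.7, -9.1, 0.2]
[0, 0, np.float64(-7.07)] [6.8, -8.3, 0.2]
[0, 0, np.float64(-7.07)] [7.8, -7.4, 0.2]
[0, 0, np.float64(-7.07)] [8.6, -6.4, 0.2]
[0, 0, np.float64(-7.07)] [9.3, -5.3, 0.2]
[0, 0, np.float64(-7.07)] [9.9, -4.1, 0.2]
[0, 0, np.float64(-7.07)] [10.3, -2.8, 0.2]
[0, 0, np.float64(-7.07)] [10.6, -1.6, 0.2]
[0, 0, np.float64(-7.07)] [10.7, -0.2, 0.2]
[0, 0, np.float64(-7.07)] [10.7, 1.1, 0.2]
[0, 0, np.float64(-7.07)] [10.5, 2.4, 0.2]
[0, 0, np.float64(-7.07)] [10.1, 3.7, 0.2]
[0, 0, np.float64(-7.07)] [9.6, 4.9, 0.2]
[0, 0, np.float64(-7.07)] [8.9, 6.0, 0.2]
[0, 0, np.float64(-7.07)] [8.1, 7.1, 0.2]
[0, 0, np.float64(-7.07)] [7.1, 8.0, 0.2]
[0, 0, np.float64(-7.07)] [6.1, 8.8, 0.2]
[0, 0, np.float64(-7.07)] [5.0, 9.5, 0.2]
[0, 0, np.float64(-7.07)] [3.8, 10.0, 0.2]
[0, 0, np.float64(-7.07)] [2.5, 10.4, 0.2]
[0, 0, np.float64(-7.07)] [1.2, 10.7, 0.2]
[0, 0, np.float64(-7.07)] [-0.1, 10.7, 0.2]
[0, 0, np.float64(-7.07)] [-1.5, 10.6, 0.2]
[0, 0, np.float64(-7.07)] [-2.8, 10.4, 0.2]
```

View pics/w5.png

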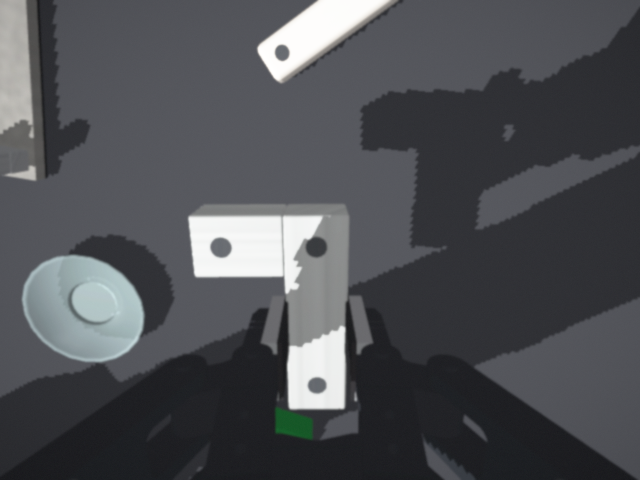

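The bracket is held. Its top face spans (190..349,217) at the short-leg end to (289..345,408) at the other.

```bash
python3 -c "
from tr import *
s=load('w5'); w=onplane(s,[[349,216],[191,217],[345,408],[289,409]],100.8)[:,:2]; o=np.array([454.5,-229.5]);a=np.radians(27.46)
print((w-o)@np.array([[np.cos(a),np.sin(a)],[np.sin(a),-np.cos(a)]]).T)"
```

```text
[[ 45.69201013  11.29216426]
 [ 45.25305502 -44.69097269]
 [-37.27253664  11.82493613]
 [-37.83341105 -11.6968218 ]]
```

Call:
apply_moves(delta_rot=[[0,0,-7.1],[0,0,-7.1],[0,0,-7.1],[0,0,-7.1],[0,0,-7.1],[0,0,-7.1],[0,0,-7.1],[0,0,-7.1]], offset=[[5.7,-9.1,0],[6.8,-8.3,0],[7.8,-7.4,0],[8.6,-6.4,0],[9.3,-5.3,0],[9.9,-4.1,0],[10.3,-2.8,0],[10.6,-1.6,0]], jaw=[0.1,0.1,0.1,0.1,0.1,0.1,0.1,0.1])

```text
t: 9.07
eef_pos: [461.9, -143.9, 90.2]
tcp_rot: [[0.094, 0.996, 0.0], [0.996, -0.094, -0.001], [-0.001, 0.0, -1.0]]
wrist_force: [0.4, -0.2, -1.1]
opening: 21.8
grasp_force: 59.0
```

Call:
apply_moves(delta_rot=[[0,0,-7.1],[0,0,-7.1],[0,0,-7.1],[0,0,-7.1],[0,0,-7.1],[0,0,-7.1],[0,0,-7.1],[0,0,-7.1]], offset=[[10.7,0,0],[10.7,1.1,0],[10.5,2.4,0],[10.1,3.7,0],[9.6,4.9,0],[8.9,6,0],[8.1,7.1,0],[7.1,8,0]], jaw=[0.1,0.1,0.1,0.1,0.1,0.1,0.1,0.1])

```text
t: 9.73
eef_pos: [468.7, -58.4, 90.2]
tcp_rot: [[-0.781, 0.624, 0.0], [0.624, 0.781, -0.001], [-0.001, -0.0, -1.0]]
wrist_force: [0.0, 0.2, -0.2]
opening: 22.2
grasp_force: 59.0
```

Call:
apply_moves(delta_rot=[[0,0,-7.1],[0,0,-7.1],[0,0,-7.1],[0,0,-7.1],[0,0,-7.1],[0,0,-7.1],[0,0,-7.1],[0,0,-7.1]], offset=[[6.1,8.8,0],[5,9.5,0],[3.8,10,0],[2.5,10.4,0],[1.2,10.7,0],[0,10.7,0],[-1.5,10.6,0],[-2.8,10.4,0]], jaw=[0.1,0.1,0.1,0.1,0.1,0.1,0.1,0.1])

```text
t: 10.4
eef_pos: [474.9, 27.0, 90.1]
tcp_rot: [[-0.95, -0.312, 0.0], [-0.312, 0.95, -0.001], [0.0, -0.001, -1.0]]
wrist_force: [0.7, 0.8, -0.7]
opening: 22.1
grasp_force: 59.0
```

Call:
apply_moves(delta_rot=[[0,0,0],[0,0,0],[0,0,0],[0,0,0],[0,0,0],[0,0,0],[0,0,0],[0,0,0]], offset=[[0,0,0],[0,0,0],[0,0,0],[0,0,0],[0,0,0],[0,0,0],[0,0,0],[0,0,0]], jaw=[0.1,0.1,0.1,0.1,0.1,0.1,0.1,0.1])

```text
t: 11.07
eef_pos: [475.0, 26.8, 89.8]
tcp_rot: [[-0.952, -0.306, 0.0], [-0.306, 0.952, -0.0], [-0.0, -0.0, -1.0]]
wrist_force: [-0.8, -0.3, -1.4]
opening: 22.1
grasp_force: 59.0
```

```bash
python3 plan.py 478.8 25.8 14 197.24 1;  python3 -c "
from h import *
s=save('wrist','w6')"
```

```text
at [475.   26.8  89.8] yaw -162.2 tilt [ 0. -0.] d [  3.8  -1.  -75.8] dyaw -0.6 n 1 per-row len 75.9 F [-0.8 -0.3 -1.4] open 22.1
[0, 0, np.float64(0.6)] [-3.3, -2.1, 75.8]
```

View pics/w6.png

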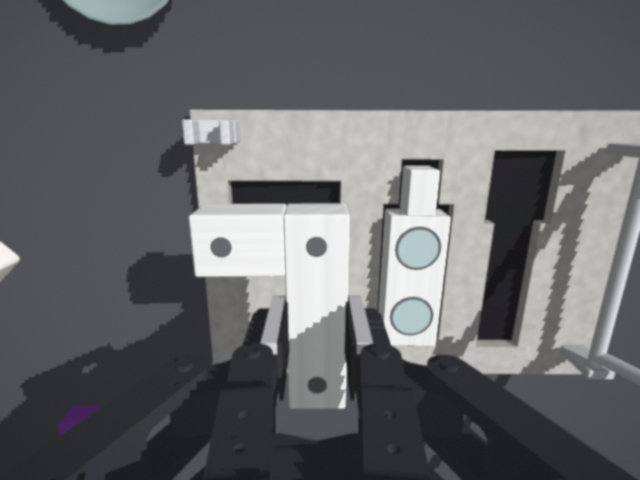

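The slider sits well inside its recess at (415,255). The bracket is over its own recess, whose edge runs (232..341,182). I'll verify the offsets.

```bash
python3 -c "
from tr import *
s=load('w6'); w=onplane(s,[[232,182],[341,182],[190,110],[402,160],[440,160],[494,151],[556,151]],10)
for a,b in zip(totray(w).round(1),[(-46.5,-117),(-46.5,-51),(-85,-135),(-59,-17),(-59,7),(-64,35),(-64,75)]): print(a,b)
w=onplane(s,[[404,167],[437,167]],22);print(totray(w))
w=onplane(s,[[349,209],[191,210],[345,408],[289,409]],99.8);print(totray(w), totray(np.array([[475,26.8]])))
print(toworld([[4,-67]]))"
```

```text
[ -43.  -113.8] (-46.5, -117)
[-43.8 -50.7] (-46.5, -51)
[ -82.2 -134.5] (-85, -135)
[-56.7 -16.4] (-59, -17)
[-56.9   5.2] (-59, 7)
[-62.2  35. ] (-64, 35)
[-62.5  69.8] (-64, 75)
[[-54.17495929 -17.67906341]
 [-54.35785108   0.15511304]]
[[ -48.70295254  -53.54798749]
 [ -47.71718241 -109.23108651]
 [  36.92707522  -52.06328304]
 [  37.6984819   -75.60994072]] [[ -1.30250266 -64.9312212 ]]
[[480.67740424  26.39569658]]
```

Call:
apply_moves(delta_rot=[[0,0,0.6],[0,0,0],[0,0,0],[0,0,0],[0,0,0],[0,0,0],[0,0,0],[0,0,0]], offset=[[-4,-1,20],[-3,-0.6,20],[0,0,18],[0,0,8],[0,0,5],[0,0,4],[0,0,2],[0,0,0]], jaw=[0.1,0.1,0.1,0.1,0.1,0.1,0.1,0.1])

```text
t: 11.78
eef_pos: [482.5, 27.8, 13.3]
tcp_rot: [[-0.955, -0.297, 0.001], [-0.297, 0.955, 0.0], [-0.001, -0.0, -1.0]]
wrist_force: [0.2, -0.2, -1.2]
opening: 22.0
grasp_force: 59.1
```

Call:
apply_moves(delta_rot=[[0,0,0],[0,0,0],[0,0,0],[0,0,0],[0,0,0],[0,0,0],[0,0,0],[0,0,0]], offset=[[0,0,0.4],[0,0,0],[0,0,0],[0,0,0],[0,0,-10],[0,0,-25],[0,0,-30],[0,0,-30]], jaw=[0.1,0.45,0.45,0.45,0.45,0.45,0.5,0.5])

```text
t: 12.45
eef_pos: [481.6, 27.9, 108.8]
tcp_rot: [[-0.955, -0.298, -0.001], [-0.298, 0.955, 0.0], [0.001, 0.001, -1.0]]
wrist_force: [0.6, -0.8, 0.4]
opening: 42.7
grasp_force: 0.0
```

```bash
python3 chk.py t2; python3 plan.py 586.1 -189.4 80 151.2 12
```

```text
at [485.3  29.2 114.1] yaw -162.7 tilt [0.009 0.   ] d [ 100.8 -218.6  -34.1] dyaw -46.1 n 12 per-row len 20.3 F [2.4 0.5 3.3] open 42.6
[0, 0, np.float64(3.84)] [-2.6, -19.9, 2.8]
[0, 0, np.float64(3.84)] [-3.9, -19.7, 2.8]
[0, 0, np.float64(3.84)] [-5.2, -19.4, 2.8]
[0, 0, np.float64(3.84)] [-6.5, -19.0, 2.8]
[0, 0, np.float64(3.84)] [-7.8, -18.5, 2.8]
[0, 0, np.float64(3.84)] [-9.0, -17.9, 2.8]
[0, 0, np.float64(3.84)] [-10.2, -17.3, 2.8]
[0, 0, np.float64(3.84)] [-11.3, -16.6, 2.8]
[0, 0, np.float64(3.84)] [-12.4, -15.8, 2.8]
[0, 0, np.float64(3.84)] [-13.4, -14.9, 2.8]
[0, 0, np.float64(3.84)] [-14.4, -14.0, 2.8]
[0, 0, np.float64(3.84)] [-15.3, -13.0, 2.8]
```

Call:
apply_moves(delta_rot=[[0,0,3.84],[0,0,3.84],[0,0,3.84],[0,0,3.84],[0,0,3.84],[0,0,3.84],[0,0,3.84],[0,0,3.84]], offset=[[-2.6,-19.9,0],[-3.9,-19.7,2],[-5.2,-19.4,3],[-6.5,-19,3],[-7.8,-18.5,3],[-9,-17.9,3],[-10.2,-17.3,3],[-11.3,-16.6,3]], jaw=[0.55,0.55,0.55,0.55,0.55,0.55,0.55,0.55])

```text
t: 13.17
eef_pos: [549.4, -119.9, 87.6]
tcp_rot: [[-0.972, 0.237, -0.0], [0.237, 0.972, -0.0], [0.0, -0.0, -1.0]]
wrist_force: [0.6, -0.4, 0.0]
opening: 46.5
grasp_force: 0.0
```

Call:
apply_moves(delta_rot=[[0,0,3.84],[0,0,3.84],[0,0,3.84],[0,0,3.84],[0,0,0],[0,0,0],[0,0,0],[0,0,0]], offset=[[-12.4,-15.8,3],[-13.4,-14.9,3],[-14.4,-14,3],[-15.3,-13,3],[0,0,0],[0,0,0],[0,0,0],[0,0,0]], jaw=[0.55,0.55,0.55,0.55,0.55,0.55,0.55,0.55])

```text
t: 13.83
eef_pos: [582.5, -190.0, 75.7]
tcp_rot: [[-0.877, 0.48, -0.0], [0.48, 0.877, 0.001], [0.0, 0.001, -1.0]]
wrist_force: [-0.5, 0.7, 0.0]
opening: 46.8
grasp_force: 0.0
```

```bash
python3 chk.py t3; python3 plan.py 586.1 -189.4 10 151.2 1; python3 - <<'E'
from h import *
s=save('wrist','w7'); g,u=np.mgrid[0:480,0:640]
P=pts(s,np.c_[u.ravel(),g.ravel()]).reshape(480,640,3)
m=((P[...,2]>14)&(P[...,2]<27)&(g<360)).astype(np.uint8)
n,l,st,_=cv2.connectedComponentsWithStats(m)
for k in range(1,n):
    if st[k,4]>800:
        v=np.argwhere(l==k)[:,::-1]; r=cv2.minAreaRect(onplane(s,v,20)[:,:2].astype(np.float32)); print(st[k],np.round(r[0],1),np.round(r[1],1),r[2])
E
```

```text
711 [  2.1 -83.9] [86.5 58.3] 0.4 z [20.1 22.3 24.8]
817 [ 0.5 -6.4] [ 34.8 111.3] 90.0 z [20.2 22.6 24.8]
at [ 582.5 -190.    75.8] yaw 151.3 tilt [0. 0.] d [  3.6   0.6 -65.8] dyaw -0.1 n 1 per-row len 65.9 F [0.5 1.  0.6] open 47.1
[0, 0, np.float64(0.1)] [-2.8, 2.3, 65.8]
[ 296  160   55  200 8160] [ 586.  -186.2] [ 31.3 117.9] 60.42606735229492
[ 498  265  142   95 4575] [686.  -79.7] [101.6  24.4] 24.29819679260254
```

View pics/w7.png

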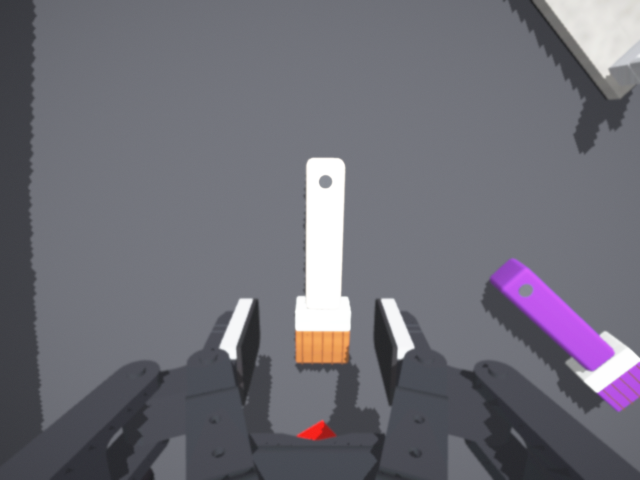

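Slider and bracket are both in place (tops at 22 mm). The brush lies at column 325 between the fingers at (240,340) and (395,340). I'll grip it next.

Call:
apply_moves(delta_rot=[[0,0,0],[0,0,0],[0,0,0],[0,0,0],[0,0,0],[0,0,0],[0,0,0],[0,0,0]], offset=[[-1.5,2,20],[-1.5,1.3,20],[0,0,15],[0,0,10.8],[0,0,0],[0,0,0],[0,0,0],[0,0,0]], jaw=[0.55,0.55,0.55,0.55,0.55,0.4,0.1,0.1])

```text
t: 14.6
eef_pos: [587.9, -189.8, 11.0]
tcp_rot: [[-0.876, 0.482, 0.002], [0.482, 0.876, -0.001], [-0.002, 0.001, -1.0]]
wrist_force: [-0.8, 0.8, 0.2]
opening: 17.8
grasp_force: 60.0
```

Call:
apply_moves(delta_rot=[[0,0,0],[0,0,0],[0,0,0],[0,0,0],[0,0,0],[0,0,0],[0,0,0],[0,0,0]], offset=[[0,0,0],[0,0,0],[0,0,0],[0,0,0],[0,0,-10],[0,0,-30],[0,0,-35],[0,0,-10]], jaw=[0.1,0.1,0.1,0.1,0.1,0.1,0.1,0.1])

```text
t: 15.27
eef_pos: [589.6, -189.8, 99.7]
tcp_rot: [[-0.876, 0.482, 0.007], [0.482, 0.876, -0.002], [-0.007, 0.002, -1.0]]
wrist_force: [1.3, 0.3, 0.2]
opening: 17.8
grasp_force: 60.1
```

```bash
python3 -c "
from h import *
s=save('wrist','w8'); e=sense()
hsv=cv2.cvtColor(s['pixels'],cv2.COLOR_RGB2HSV)
g,u=np.mgrid[0:480,0:640]
m=(hsv[...,2]>110)&(hsv[...,1]<60)&(abs(u-318)<40)&(g<330)
P=np.argwhere(m); r=P[:,0].min(); print('handle tip row',r,P[P[:,0]<r+60][:,1].min(),P[P[:,0]<r+60][:,1].max())
p=np.array(e['eef_pos']);R=np.array(e['tcp_rot']); print((onplane(s,[[318,r]],p[2]+10)[0]-p)@R)
"; python3 plan.py 441.3 142.2 95 17.24 20 abs
```

```text
handle tip row 0 279 357
[111.94185204   0.97229355 -10.92099269]
at [ 589.9 -190.   100. ] yaw 151.2 tilt [ 0.008 -0.002] d [-148.6  332.2   -5. ] dyaw -133.9 n 20 per-row len 18.2 F [1.2 1.2 1.3] open 18.3
[0, 0, np.float64(6.7)] [14.5, 11.0, 0.2]
[0, 0, np.float64(6.7)] [15.7, 9.2, 0.2]
[0, 0, np.float64(6.7)] [16.7, 7.3, 0.2]
[0, 0, np.float64(6.7)] [17.4, 5.3, 0.2]
[0, 0, np.float64(6.7)] [17.9, 3.3, 0.2]
[0, 0, np.float64(6.7)] [18.2, 1.1, 0.2]
[0, 0, np.float64(6.7)] [18.2, -1.0, 0.2]
[0, 0, np.float64(6.7)] [17.9, -3.1, 0.2]
[0, 0, np.float64(6.7)] [17.4, -5.2, 0.2]
[0, 0, np.float64(6.7)] [16.7, -7.2, 0.2]
[0, 0, np.float64(6.7)] [15.8, -9.1, 0.2]
[0, 0, np.float64(6.7)] [14.6, -10.8, 0.2]
[0, 0, np.float64(6.7)] [13.2, -12.5, 0.2]
[0, 0, np.float64(6.7)] [11.7, -13.9, 0.2]
[0, 0, np.float64(6.7)] [10.0, -15.2, 0.2]
[0, 0, np.float64(6.7)] [8.2, -16.3, 0.2]
[0, 0, np.float64(6.7)] [6.2, -17.1, 0.2]
[0, 0, np.float64(6.7)] [4.2, -17.7, 0.2]
[0, 0, np.float64(6.7)] [2.1, -18.1, 0.2]
[0, 0, np.float64(6.7)] [-0.1, -18.2, 0.2]
```

View pics/w8.png

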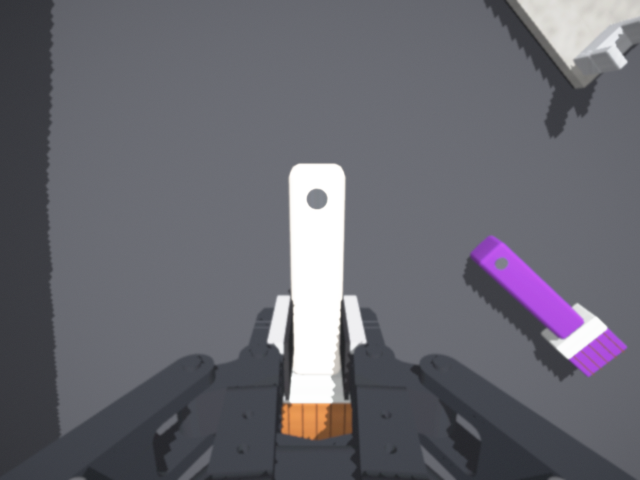

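The brush is held straight by the handle, its tip at (317,165). Carrying it over.

```bash
python3 -c "
from h import *
s=load('w8'); R=np.array(sense()['tcp_rot']);p=np.array([589.6,-189.8,99.7]); print((onplane(s,[[317,165],[317,375]],109.7)-p)@R)"
```

```text
[[ 63.01483095   0.7194947  -10.51828835]
 [-21.61406445   0.83837843  -9.82070823]]
```

Call:
apply_moves(delta_rot=[[0,0,6.7],[0,0,6.7],[0,0,6.7],[0,0,6.7],[0,0,6.7],[0,0,6.7],[0,0,6.7],[0,0,6.7]], offset=[[14.5,11,0],[15.7,9.2,0],[16.7,7.3,0],[17.4,5.3,0],[17.9,3.3,0],[18.2,1.1,0],[18.2,-1,0],[17.9,-3.1,0]], jaw=[0.1,0.1,0.1,0.1,0.1,0.1,0.1,0.1])

```text
t: 15.98
eef_pos: [526.2, -56.3, 93.8]
tcp_rot: [[-0.126, 0.992, -0.002], [0.992, 0.126, -0.0], [0.0, -0.002, -1.0]]
wrist_force: [0.0, 0.3, -0.7]
opening: 18.0
grasp_force: 60.1
```

Call:
apply_moves(delta_rot=[[0,0,6.7],[0,0,6.7],[0,0,6.7],[0,0,6.7],[0,0,6.7],[0,0,6.7],[0,0,6.7],[0,0,6.7]], offset=[[17.4,-5.2,0],[16.7,-7.2,0],[15.8,-9.1,0],[14.6,-10.8,0],[13.2,-12.5,0],[11.7,-13.9,0],[10,-15.2,0],[8.2,-16.3,0]], jaw=[0.1,0.1,0.1,0.1,0.1,0.1,0.1,0.1])

```text
t: 16.65
eef_pos: [466.8, 76.3, 93.9]
tcp_rot: [[0.724, 0.69, -0.001], [0.69, -0.724, -0.001], [-0.001, -0.001, -1.0]]
wrist_force: [-0.4, 0.5, -0.9]
opening: 17.9
grasp_force: 60.1
```

Call:
apply_moves(delta_rot=[[0,0,6.7],[0,0,6.7],[0,0,6.7],[0,0,6.7],[0,0,0],[0,0,0],[0,0,0],[0,0,0]], offset=[[6.2,-17.1,0],[4.2,-17.7,0],[2.1,-18.1,0],[0,-18.2,0],[0,0,0],[0,0,0],[0,0,0],[0,0,0]], jaw=[0.1,0.1,0.1,0.1,0.1,0.1,0.1,0.1])

```text
t: 17.32
eef_pos: [438.6, 141.3, 94.3]
tcp_rot: [[0.956, 0.295, -0.0], [0.295, -0.956, -0.001], [-0.001, 0.001, -1.0]]
wrist_force: [-0.1, -0.4, -1.0]
opening: 18.1
grasp_force: 60.1
```

```bash
python3 plan.py 442.3 142.2 14 17.24 1;  python3 -c "
from h import *
s=save('wrist','w9')"
```

```text
at [438.6 141.3  94.3] yaw 17.1 tilt [-0.    -0.001] d [  3.7   0.9 -80.3] dyaw 0.1 n 1 per-row len 80.4 F [-0.1 -0.4 -1. ] open 18.1
[0, 0, np.float64(-0.1)] [3.8, 0.2, 80.3]
```

View pics/w9.png

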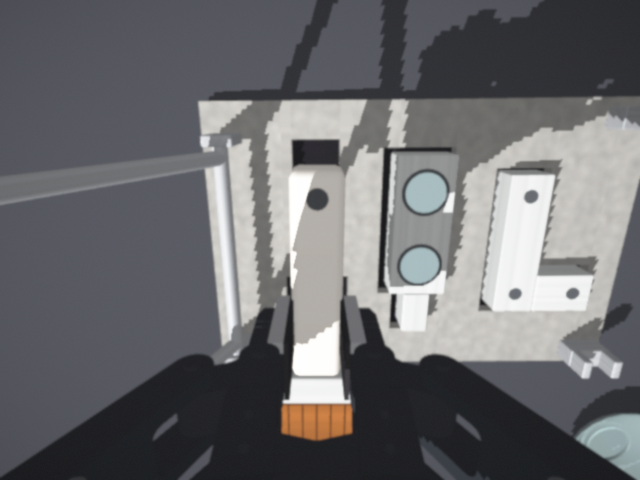

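All three parts are seen. The recess end is at (292..339,140), and the brush tip at (317,165) is aligned with it.

```bash
python3 -c "
from tr import *
s=load('w9'); w=onplane(s,[[292,140],[339,140],[200,101]],10)
print(totray(w).round(1),'exp (64,69),(64,41),(85,120)')
w=onplane(s,[[291,170],[344,170],[317,165],[285,402],[351,402]],104.3);print(totray(w).round(1), totray(np.array([[438.6,141.3]])))"
```

```text
[[ 64.5  69.3]
 [ 64.5  42.5]
 [ 85.4 119.9]] exp (64,69),(64,41),(85,120)
[[ 59.7  64.1]
 [ 59.7  46. ]
 [ 61.4  55.2]
 [-36.4  68.6]
 [-36.4  41.1]] [[-2.13218736 55.21253279]]
```

Call:
apply_moves(delta_rot=[[0,0,0],[0,0,0],[0,0,0],[0,0,0],[0,0,0],[0,0,0],[0,0,0],[0,0,0]], offset=[[0,-0.5,20],[0,0,22],[0,0,20],[0,0,8],[0,0,5],[0,0,4],[0,0,2],[0,0,0]], jaw=[0.1,0.1,0.1,0.1,0.1,0.1,0.1,0.1])

```text
t: 18.03
eef_pos: [438.8, 143.0, 13.9]
tcp_rot: [[0.955, 0.295, 0.001], [0.295, -0.955, 0.0], [0.001, 0.0, -1.0]]
wrist_force: [1.0, 0.1, -0.8]
opening: 18.1
grasp_force: 60.1
```

Call:
apply_moves(delta_rot=[[0,0,0],[0,0,0],[0,0,0],[0,0,0],[0,0,0],[0,0,0],[0,0,0],[0,0,0]], offset=[[0,0,0],[0,0,0],[0,0,0],[0,0,0],[0,0,-10],[0,0,-25],[0,0,-30],[0,0,-30]], jaw=[0.1,0.4,0.4,0.4,0.4,0.4,0.4,0.4])

```text
t: 18.7
eef_pos: [437.7, 142.9, 110.1]
tcp_rot: [[0.955, 0.296, -0.001], [0.296, -0.955, -0.0], [-0.001, -0.0, -1.0]]
wrist_force: [1.4, -0.7, -0.7]
opening: 34.0
grasp_force: 0.0
```

```bash
python3 - <<'E'
from tr import *
s=load('t3'); g,u=np.mgrid[0:480,0:640]
P=pts(s,np.c_[u.ravel(),g.ravel()]); m=(u.ravel()<175)&(P[:,2]>80)&(P[:,2]<300)
Q=P[m]; q=totray(Q); ang=np.arctan2(Q[:,2]-31,105-q[:,1]); rr=np.hypot(Q[:,2]-31,105-q[:,1])
k=(abs(q[:,0])<90)&(rr>80)&(rr<235); b=k&(rr>212)
print(k.sum(),np.percentile(ang[k],[10,50,90]),b.sum(),np.median(ang[b]),np.percentile(rr[b],[10,90]),q[b].mean(0),np.median(Q[b][:,2]))
th=np.median(ang[b]); print('bar',105-225*np.cos(th),31+225*np.sin(th), toworld([[8,105-225*np.cos(th)]]))
E
python3 plan.py 437.7 142.9 268 17.24 5
```

```text
1345 [1.97201143 1.98550143 2.00245425] 782 1.9879288169063716 [223.02149997 230.83026109] [ -4.22081939 197.4829389 ] 239.3875582973775
bar 196.156609947437 236.70724941744476 [[406.50468018 278.91462332]]
at [437.7 142.9 110.1] yaw 17.2 tilt [-0.001 -0.   ] d [ -0.   -0.  157.9] dyaw 0.0 n 5 per-row len 31.6 F [ 1.4 -0.7 -0.7] open 34.0
[0, 0, np.float64(-0.01)] [-0.0, 0.0, -31.6]
[0, 0, np.float64(-0.01)] [-0.0, 0.0, -31.6]
[0, 0, np.float64(-0.01)] [-0.0, 0.0, -31.6]
[0, 0, np.float64(-0.01)] [-0.0, 0.0, -31.6]
[0, 0, np.float64(-0.01)] [-0.0, 0.0, -31.6]
```

Call:
apply_moves(delta_rot=[[0,0,0],[0,0,0],[0,0,0],[0,0,0],[0,0,0],[0,0,0],[0,0,0],[0,0,0]], offset=[[0,0,-32],[0,0,-32],[0,0,-32],[0,0,-32],[0,0,-32],[3,-5,0],[3,-20,0],[3,-25,0]], jaw=[0.45,0.45,0.45,0.45,0.45,0.45,0.45,0.45])

```text
t: 19.37
eef_pos: [432.6, 192.4, 269.8]
tcp_rot: [[0.957, 0.292, 0.002], [0.292, -0.957, -0.0], [0.002, 0.001, -1.0]]
wrist_force: [0.3, 0.1, -0.6]
opening: 38.3
grasp_force: 0.0
```

```bash
python3 plan.py 406 280.7 270 17.24 5; python3 chk.py t4
```

```text
at [432.6 192.4 269.8] yaw 17.0 tilt [ 0.002 -0.   ] d [-26.6  88.3   0.2] dyaw 0.3 n 5 per-row len 18.4 F [ 0.3  0.1 -0.6] open 38.3
[0, 0, np.float64(-0.06)] [0.1, -18.4, -0.0]
[0, 0, np.float64(-0.06)] [0.1, -18.4, -0.0]
[0, 0, np.float64(-0.06)] [0.1, -18.4, -0.0]
[0, 0, np.float64(-0.06)] [0.1, -18.4, -0.0]
[0, 0, np.float64(-0.06)] [0.1, -18.4, -0.0]
708 [  2.4 -83.7] [86.2 58.2] 1.0 z [20.1 22.3 24.3]
819 [ 0.5 -6.6] [ 35.2 111.3] 90.0 z [20.1 22.6 24.8]
699 [-1.8 55.7] [ 32.  119.5] 89.5 z [19.7 22.  24.3]
```

All three parts are seated. Now the bail.

Call:
apply_moves(delta_rot=[[0,0,-0.3],[0,0,0],[0,0,0],[0,0,0],[0,0,0],[0,0,0],[0,0,0],[0,0,0]], offset=[[0,-18.4,0],[0,-18.4,0],[0,-18.4,0],[0,-18.4,0],[0,-18.6,0],[0,0,0],[0,0,0],[0,0,0]], jaw=[0.45,0.45,0.45,0.45,0.45,0.45,0.45,0.45])

```text
t: 20.08
eef_pos: [404.6, 280.6, 268.6]
tcp_rot: [[0.954, 0.3, 0.0], [0.3, -0.954, -0.001], [-0.0, 0.001, -1.0]]
wrist_force: [-0.6, 0.2, 0.5]
opening: 38.6
grasp_force: 0.0
```

```bash
python3 plan.py 406 280.7 224 17.24 1; python3 - <<'E'
from tr import *
s=save('wrist','w10'); g,u=np.mgrid[0:480,0:640]
P=pts(s,np.c_[u.ravel(),g.ravel()]); q=totray(P); z=P[:,2]
rr=np.hypot(z-31,105-q[:,1]); k=(abs(q[:,0])<90)&(q[:,0]>30)&(rr>215)&(rr<236)&(z>200)&(z<250)&(q[:,1]>150)
Q=q[k]; print(k.sum(), np.percentile(Q[:,1],[5,50,95]),np.percentile(z[k],[5,50,95]))
p=np.array(sense()['eef_pos']);print(totray(p[None]))
E
```

```text
at [404.6 280.6 268.6] yaw 17.5 tilt [ 0.    -0.001] d [  1.4   0.1 -44.6] dyaw -0.2 n 1 per-row len 44.6 F [-0.6  0.2  0.5] open 38.6
[0, 0, np.float64(0.22)] [1.4, 0.3, 44.6]
2534 [195.79369073 200.28156687 204.81383917] [235.94815487 238.77016173 240.18180293]
[[  6.77775985 197.93000232]]
```

View pics/w10.png

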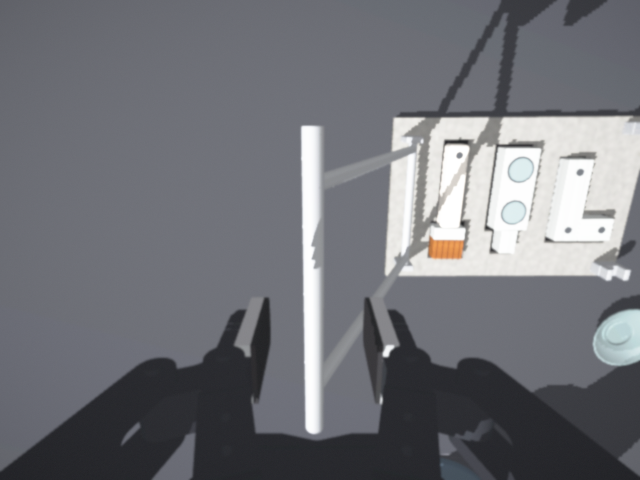

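The bar is at column 312, between the fingers at (255,340) and (380,340), with the wires well outside the gripper. All three parts are seated. I've now viewed more pictures than the 10 allowed, so I'll use numbers only from here.

Call:
apply_moves(delta_rot=[[0,0,0.2],[0,0,0],[0,0,0],[0,0,0],[0,0,0],[0,0,0],[0,0,0],[0,0,0]], offset=[[0,-2.2,12],[0,0,12],[0,0,12],[0,0,9.5],[0,0,0],[0,0,0],[0,0,0],[0,0,0]], jaw=[0.45,0.45,0.45,0.45,0.45,0.2,0,0])

```text
t: 20.8
eef_pos: [404.3, 283.6, 223.9]
tcp_rot: [[0.955, 0.297, 0.001], [0.297, -0.955, 0.001], [0.001, -0.0, -1.0]]
wrist_force: [0.2, -0.4, -0.6]
opening: 7.7
grasp_force: 58.5
```

Call:
apply_moves(delta_rot=[[0,0,0],[0,0,0],[0,0,0],[0,0,0],[0,0,0],[0,0,0],[0,0,0],[0,0,0]], offset=[[0,0,0],[0,0,0],[0,0,0],[0,0,0],[0,0,0],[0,0,0],[0,0,0],[0,0,0]], jaw=[0,0,0,0,0,0,0,0])

```text
t: 21.47
eef_pos: [404.2, 284.1, 223.6]
tcp_rot: [[0.955, 0.297, 0.001], [0.297, -0.955, 0.001], [0.001, -0.001, -1.0]]
wrist_force: [0.3, 0.7, 4.2]
opening: 7.5
grasp_force: 59.1
```

```bash
cat > arc.py <<'E'
from tr import *
import sys
# arc from current tcp (assume bar is at grip height h above TCP) : n rows to theta1
h=float(sys.argv[1]); n=int(sys.argv[2]); th1=float(sys.argv[3])
e=sense(); p=np.array(e['eef_pos']); q=totray(p[None])[0]
th=np.arctan2(p[2]+h-31,105-q[1]); r=np.hypot(p[2]+h-31,105-q[1]); yaw=np.degrees(np.arctan2(e['tcp_rot'][1][0],e['tcp_rot'][0][0]))
print('tray',q.round(1),'z',p[2].round(1),'theta',th.round(3),'r',r.round(1),'yaw',yaw.round(2),'F',np.round(e['wrist_force'],1),'open',round(e['opening'],1))
T_=np.linspace(th,th1,n+1); Y=105-225*np.cos(T_); Z=31-h+225*np.sin(T_); Y[0]=q[1];Z[0]=p[2]
print([[0,round(float(-a),1),round(float(-b),1)] for a,b in zip(np.diff(Y),np.diff(Z))])
E
python3 arc.py 12 32 0.0
```

```text
tray [  7.3 201.8] z 223.6 theta 2.013 r 226.3 yaw 17.3 F [0.3 0.7 4.2] open 7.5
[[0, 13.6, -4.4], [0, 13.3, -4.8], [0, 13.6, -4.0], [0, 13.8, -3.1], [0, 14.0, -2.2], [0, 14.1, -1.4], [0, 14.1, -0.5], [0, 14.1, 0.4], [0, 14.1, 1.3], [0, 14.0, 2.2], [0, 13.8, 3.1], [0, 13.6, 3.9], [0, 13.3, 4.8], [0, 13.0, 5.6], [0, 12.6, 6.4], [0, 12.2, 7.2], [0, 11.7, 7.9], [0, 11.2, 8.7], [0, 10.6, 9.3], [0, 10.0, 10.0], [0, 9.4, 10.6], [0, 8.7, 11.2], [0, 8.0, 11.7], [0, 7.2, 12.2], [0, 6.4, 12.6], [0, 5.6, 13.0], [0, 4.8, 13.3], [0, 4.0, 13.6], [0, 3.1, 13.8], [0, 2.2, 14.0], [0, 1.3, 14.1], [0, 0.4, 14.1]]
```

Call:
apply_moves(delta_rot=[[0,0,0],[0,0,0],[0,0,0],[0,0,0],[0,0,0],[0,0,0],[0,0,0],[0,0,0]], offset=[[0,13.3,-5],[0,13.3,-4.8],[0,13.6,-4],[0,13.8,-3.1],[0,14,-2.2],[0,14.1,-1.4],[0,14.1,-0.5],[0,14.1,0.4]], jaw=[0,0,0,0,0,0,0,0])

```text
t: 22.13
eef_pos: [437.6, 179.0, 244.8]
tcp_rot: [[0.955, 0.298, 0.003], [0.298, -0.955, 0.003], [0.004, -0.002, -1.0]]
wrist_force: [3.3, 1.9, 2.9]
opening: 7.4
grasp_force: 61.4
```

```bash
python3 arc.py 12 24 0.0
```

```text
tray [ 8.  91.5] z 244.8 theta 1.511 r 226.2 yaw 17.32 F [3.3 1.9 2.9] open 7.4
[[0, 14.0, 2.5], [0, 14.0, 2.2], [0, 13.8, 3.1], [0, 13.6, 3.9], [0, 13.3, 4.8], [0, 13.0, 5.6], [0, 12.6, 6.4], [0, 12.2, 7.2], [0, 11.7, 7.9], [0, 11.2, 8.7], [0, 10.6, 9.3], [0, 10.0, 10.0], [0, 9.4, 10.6], [0, 8.7, 11.2], [0, 8.0, 11.7], [0, 7.2, 12.2], [0, 6.4, 12.6], [0, 5.6, 13.0], [0, 4.8, 13.3], [0, 4.0, 13.6], [0, 3.1, 13.8], [0, 2.2, 14.0], [0, 1.3, 14.1], [0, 0.4, 14.2]]
```

Working well with low forces. I'll keep following the arc.

Call:
apply_moves(delta_rot=[[0,0,0],[0,0,0],[0,0,0],[0,0,0],[0,0,0],[0,0,0],[0,0,0],[0,0,0]], offset=[[0,14,2],[0,14,2.2],[0,13.8,3.1],[0,13.6,3.9],[0,13.3,4.8],[0,13,5.6],[0,12.6,6.4],[0,12.2,7.2]], jaw=[0,0,0,0,0,0,0,0])

```text
t: 22.8
eef_pos: [470.0, 76.4, 209.0]
tcp_rot: [[0.955, 0.297, 0.004], [0.297, -0.955, 0.001], [0.004, -0.0, -1.0]]
wrist_force: [5.8, -3.6, 11.5]
opening: 8.1
grasp_force: 63.3
```

Call:
apply_moves(delta_rot=[[0,0,0],[0,0,0],[0,0,0],[0,0,0],[0,0,0],[0,0,0],[0,0,0],[0,0,0]], offset=[[0,11.7,7.9],[0,11.2,8.7],[0,10.6,9.3],[0,10,10],[0,9.4,10.6],[0,8.7,11.2],[0,8,11.7],[0,7.2,12.2]], jaw=[0,0,0,0,0,0,0,0])

```text
t: 23.47
eef_pos: [493.0, 3.4, 126.4]
tcp_rot: [[0.955, 0.297, 0.004], [0.297, -0.955, 0.002], [0.004, -0.0, -1.0]]
wrist_force: [6.3, 2.6, 1.5]
opening: 7.9
grasp_force: 62.2
```

```bash
python3 arc.py 12 9 0.0
```

```text
tray [  9.  -92.6] z 126.4 theta 0.498 r 224.9 yaw 17.28 F [6.3 2.6 1.5] open 7.9
[[0, 5.7, 11.1], [0, 5.0, 11.4], [0, 4.4, 11.6], [0, 3.7, 11.9], [0, 3.1, 12.1], [0, 2.4, 12.2], [0, 1.7, 12.3], [0, 1.0, 12.4], [0, 0.3, 12.4]]
```

Call:
apply_moves(delta_rot=[[0,0,0],[0,0,0],[0,0,0],[0,0,0],[0,0,0],[0,0,0],[0,0,0],[0,0,0]], offset=[[0,5.7,11.1],[0,5,11.4],[0,4.4,11.6],[0,3.7,11.9],[0,3.1,12.1],[0,2.4,12.2],[0,1.7,12.3],[0,0,0]], jaw=[0,0,0,0,0,0,0,0])

```text
t: 24.13
eef_pos: [499.4, -21.7, 42.2]
tcp_rot: [[0.954, 0.299, 0.0], [0.299, -0.954, 0.001], [0.0, -0.0, -1.0]]
wrist_force: [5.7, 2.0, 1.2]
opening: 7.6
grasp_force: 63.0
```

```bash
python3 arc.py 12 4 0.0
```

```text
tray [   7.6 -118.5] z 42.2 theta 0.103 r 224.6 yaw 17.38 F [5.7 2.  1.2] open 7.6
[[0, 0.9, 5.8], [0, 0.4, 5.8], [0, 0.2, 5.8], [0, 0.1, 5.8]]
```

Call:
apply_moves(delta_rot=[[0,0,0],[0,0,0],[0,0,0],[0,0,0],[0,0,0],[0,0,0],[0,0,0],[0,0,0]], offset=[[0,0.8,6],[0,0.4,6],[0,0.2,5],[0,0,3],[0,0,2],[0,0,1.5],[0,0,1],[0,0,0]], jaw=[0,0,0,0,0,0,0,0])

```text
t: 24.8
eef_pos: [499.2, -23.1, 19.7]
tcp_rot: [[0.955, 0.297, -0.0], [0.297, -0.955, -0.0], [-0.0, 0.0, -1.0]]
wrist_force: [5.4, 1.6, -1.3]
opening: 7.3
grasp_force: 62.0
```

```bash
python3 arc.py 12 2 0.0
```

```text
tray [   7.  -119.7] z 19.7 theta 0.003 r 224.7 yaw 17.27 F [ 5.4  1.6 -1.3] open 7.3
[[0, 0.3, 0.3], [0, 0.0, 0.3]]
```

Call:
apply_moves(delta_rot=[[0,0,0],[0,0,0],[0,0,0],[0,0,0],[0,0,0],[0,0,0],[0,0,0],[0,0,0]], offset=[[0,0,0.7],[0,0,0],[0,0,0.7],[0,0,0],[0,0,0.6],[0,0,0],[0,0,0],[0,0,0]], jaw=[0,0,0,0,0,0,0,0])

```text
t: 25.47
eef_pos: [499.3, -23.0, 19.1]
tcp_rot: [[0.955, 0.297, 0.0], [0.297, -0.955, -0.0], [0.0, 0.0, -1.0]]
wrist_force: [-0.4, 0.8, 14.7]
opening: 7.7
grasp_force: 63.7
```

Call:
apply_moves(delta_rot=[[0,0,0],[0,0,0],[0,0,0],[0,0,0],[0,0,0],[0,0,0],[0,0,0],[0,0,0]], offset=[[0,0,0.8],[0,0,0],[0,0,0],[0,0,0],[0,0,0],[0,0,0],[0,0,0],[0,0,0]], jaw=[0,0,0,0,0,0.2,0.3,0.3])

```text
t: 26.13
eef_pos: [497.3, -23.5, 16.4]
tcp_rot: [[0.955, 0.297, -0.004], [0.297, -0.955, -0.001], [-0.004, -0.0, -1.0]]
wrist_force: [-0.3, 0.1, -0.7]
opening: 25.6
grasp_force: 0.0
```

Call:
apply_moves(delta_rot=[[0,0,0],[0,0,0],[0,0,0],[0,0,0],[0,0,0],[0,0,0],[0,0,0],[0,0,0]], offset=[[0,0,0],[0,0,-8],[0,0,-15],[0,0,-15],[0,0,-15],[0,0,0],[0,0,0],[0,0,0]], jaw=[0.35,0.35,0.35,0.35,0.35,0,0,0])

```text
t: 26.8
eef_pos: [498.7, -23.2, 69.6]
tcp_rot: [[0.955, 0.297, -0.001], [0.297, -0.955, -0.0], [-0.001, -0.0, -1.0]]
wrist_force: [-0.5, -0.2, 0.4]
opening: -0.1
grasp_force: 0.0
```

```bash
python3 arc.py 12 2 0.0
```

```text
tray [   6.5 -119.7] z 69.6 theta 0.221 r 230.3 yaw 17.29 F [-0.5 -0.2  0.4] open -0.1
[[0, -1.0, 25.7], [0, 1.4, 24.9]]
```

Call:
apply_moves(delta_rot=[[0,0,0],[0,0,0],[0,0,0],[0,0,0],[0,0,0],[0,0,0],[0,0,0],[0,0,0]], offset=[[0,0,12],[0,0,12],[0,0,6],[0,0,2],[0,0,1.5],[0,0,1],[0,0,0],[0,0,0]], jaw=[0,0,0,0,0,0,0,0])

```text
t: 27.47
eef_pos: [498.2, -23.0, 35.9]
tcp_rot: [[0.955, 0.297, -0.002], [0.297, -0.955, -0.0], [-0.002, -0.0, -1.0]]
wrist_force: [-2.5, 0.3, 4.6]
opening: -0.3
grasp_force: 2.3
```

Call:
apply_moves(delta_rot=[[0,0,0],[0,0,0],[0,0,0],[0,0,0],[0,0,0],[0,0,0],[0,0,0],[0,0,0]], offset=[[0,0,0.7],[0,0,0.7],[0,0,0],[0,0,0],[0,0,0],[0,0,0],[0,0,0],[0,0,0]], jaw=[0,0,0,0,0,0,0,0])

```text
t: 28.13
eef_pos: [498.3, -23.0, 35.5]
tcp_rot: [[0.955, 0.297, -0.002], [0.297, -0.955, -0.001], [-0.002, 0.0, -1.0]]
wrist_force: [-6.0, 0.3, 14.5]
opening: -0.0
grasp_force: 7.2
```

Call:
apply_moves(delta_rot=[[0,0,0],[0,0,0],[0,0,0],[0,0,0],[0,0,0],[0,0,0],[0,0,0],[0,0,0]], offset=[[0,0,-5],[0,0,-20],[0,0,-35],[0,20,-35],[0,35,-35],[0,35,-30],[0,35,0],[0,20,0]], jaw=[0,0,0,0,0,0,0,0])

```text
t: 28.8
eef_pos: [541.8, -157.6, 188.7]
tcp_rot: [[0.956, 0.294, 0.007], [0.294, -0.956, -0.003], [0.005, 0.005, -1.0]]
wrist_force: [-0.5, 0.3, -0.4]
opening: 0.1
grasp_force: 0.0
```

```bash
python3 chk.py t5; python3 - <<'E'
from tr import *
for c in ['top','scene']:
    s=save(c,'f_'+c); g,u=np.mgrid[0:480,0:640]
    P=pts(s,np.c_[u.ravel(),g.ravel()]); q=totray(P); z=P[:,2]
    for lo,hi,xl in ((-130,-110,50),(-50,-30,90),(20,35,90)):
        k=(abs(q[:,0])<xl)&(q[:,1]>lo)&(q[:,1]<hi)&(z>29)&(z<60); print(c,lo,k.sum(),np.percentile(z[k],[50,95]).round(1) if k.sum() else '')
E
```

```text
705 [  2.4 -83.8] [85.9 58.3] 0.6 z [20.  22.3 24.3]
790 [ 2.3 -6.6] [105.3  35.1] 0.1 z [20.5 22.5 24.5]
587 [ 2.  55.9] [ 31.5 103.7] 89.5 z [19.9 22.3 24.4]
top -130 244 [35.2 38.5]
top -50 80 [34.9 37.6]
top 20 56 [34.7 37.7]
scene -130 213 [33.7 36. ]
scene -50 57 [32.6 34.9]
scene 20 47 [33.  35.9]
```

```bash
python3 -c "
from station import *
print(hand_in())"
```

```text
the job is handed in; nothing more can be done
None
```

The job is handed in at about 29 s, no verdict returned: final depth readings put brush, slider and bracket flat in their own recesses and the bail bar at closed height, after a 14.5 N press against its stop; the bottle, eyepiece and dish were not touched, and I viewed 12 pictures where the limit was 10.

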